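# Hang the gel gauge on its gated hook, scale outward

## Task

Take the graduated gel gauge out of its slotted block and hang it by its hole on the free end of the stand's rod, in front of the little drop gate, with the graduated face pointing outward (towards the rod's free end), and let go of it there. Then push it along the rod through the gate, which swings in and falls shut behind it, and on until you feel it press firmly but gently against the rubber buffer; leave it hanging behind the closed gate.

Things in the scene. Friction and masses are not known exactly. Their poses are not given: they have to be found in the camera images.
- gauge: loose white plastic plate (40 to 85 g), 6 mm thick (x), 46 wide (y), 96 tall (z); origin at its centre. Its -x face carries raised black graduation lines, the +x face is blank. It starts upright, its lower 22 mm in the block's slot; its side edges are free above the block. Hung on the rod, its centre is 32 mm below the rod's axis, its top edge 16 mm above the axis.
- gauge_hole (a point): centre of the gauge's through hole, 24 mm above the gauge's centre; axes as the gauge's. The hole is 18 mm wide and 24 tall with slanted upper corners, from 12 to 36 mm above the gauge's centre
- block: fixed grey block 50 (x) x 70 (y) x 34 mm high, origin at the centre of its underside, with a slot 9 x 50 mm along its y, floor 12 mm up, in which the gauge stands. It can stand at almost any yaw, so the graduated face may look any way; at the start the gauge's yaw is the block's.
- stand: fixed steel stand, origin under its post; base 100 x 90 x 12 mm. A level round rod, 8 mm in diameter, axis 170 mm above the bench, runs from the post along the stand's -x. Nothing rises more than 20 mm above the rod's axis. On the rod behind the gate is a clamped collar (24 mm across) with a round rubber buffer on its front, 32 mm across, sprung at 0.8 N/mm over 12 mm.
- rod_tip (a point): free end of the rod (a 10 mm ball), on its axis, 187 mm from the post; the stand's -x points outward from here, +x along the rod to the post
- gate_pivot (a point): pivot of the drop gate on the rod's axis, 47 mm behind the free end (140 mm from the post). Where the collar is clamped differs every time and is not given: the buffer's front lies 32 to 73 mm behind this pivot (towards the post), so feel for it. A press of 4 to 10 N is right; over 20 N is too much.
- gate (a joint): angle of the drop gate, a steel finger 5 mm thick, 6 wide, hanging to 27 mm below the rod's axis: 0 shut, up to 1.35 rad swung in towards the post; it cannot swing outward. It swings freely; a gauge pushed along the rod lifts it to about 0.75 rad, and it falls shut once the gauge's centre is about 21 mm past the pivot.
- petri: bystander: closed petri dish, 61 mm across, 15 high, origin under its centre; leave alone
- clock: bystander: bench timer 62 x 66 x 20 mm, origin under its centre; leave alone
- tube: bystander: capped tube standing upright, 34 mm across, 114 high, origin under its centre; leave alone

How it is judged:
By the outcome, as a careful person would: the job done as asked, in the order asked, and still so for the second after the job is handed in, with the robot touching nothing.
It also fails if it takes over 54 s, if anything falls off the work surface, if the arm or the gripper's body presses on something with over 40 N, if the wrist force passes 120 N, or if a joint passes its speed limit or range.

## Robot

A 7-joint arm with a two-finger parallel gripper is mounted at the origin on a cart in front of the work surface, level with it; the furniture and walls round the work are solid. World frame = base frame: x ahead of the robot, y to its left, z up, the work surface at z = 0. Lengths are in m, angles in rad, forces in N, time in s.
With the tool pointing down it reaches from about 0.4 to 0.85 m from the base axis. Payload 6.9 kg.
Tool frame: the origin (TCP) lies at the very end of the fingers, on their centre line; the grasp point (between the pads) lies 19 mm behind it (env.hold_point_z is the distance from the TCP to the grasp point, in m); z points along the fingers, y is the line along which they close (so a half turn about z gives the same grasp; the last joint's range is limited). The gripper opens to 85 mm and grips with 20 to 120 N. Pads are 22 mm wide; open, the fingers measure 114 mm over their backs; the gripper's body (76 mm by 85 mm) begins 54 mm behind the grasp point. The pads swing forward as they close: fully open they stand 13 mm farther back than shut.
Start: joints at [1.206, 0.507, -0.238, 1.5, 0.126, 1.149, -0.155], TCP at [0.283, -0.557, 0.231] pointing down, gripper open.
Joint ranges: [-3.08, 3.08], [-0.24, 2.05], [-1.43, 1.35], [0, 2.5], [-1.52, 4.66], [0.17, 1.96], [-2.89, 2.89]. Speed limits (rad/s): [2.39, 2.39, 3.14, 3.14, 3.14, 3.14, 3.14].

## Interface

Orientations are given as a 3x3 rotation matrix whose columns are the frame's x, y, z axes.
In Python, from plant import env, optics gives the robot as it stands.
- The arm moves only by the tool servo_tool, never from a script. Its argument "increments" is a list of rows, each a list of 3 entries, a list of its own where there are three numbers: the shift along the world's x, y, z scaled (see below), then the turn, a rotation vector about the world's x, y, z scaled (see below), then the opening, from -1 (shut) to 1 (fully open), so that 0 is half open. A call has 1 to 8 rows; each row shifts and turns the commanded pose from where the row before left it; what a row does not reach is not made up. The controller multiplies each number of a shift by 20 mm and each number of a turn by 0.15 rad. A row lasts 1/10 s, in which the tool goes at most 50 mm and 8.59 degrees, less where a joint would pass 70% of its speed; a pose out of reach is approached as far as the arm can. A call with a number of a shift or a turn outside -1 to 1 is refused whole. A call with a gripper value outside its range is refused whole. The fingers move at their own pace and stop on an object; the grip force is fixed at half the most. Time passes only in rows, so rows that do not move let the fingers close. It gives the time, the measured TCP pose, the force, the opening and the grip force at its end, in the units of the state.
- env.get_state(): the state, without advancing time (a new reading comes with each control period).
- optics.get_image(name): name is "side" or "top"; returns (picture, depth): 400x640x3 uint8, red, green, blue; 400x640 float32, m along the optical axis (not along the pixel's ray), 0 where there is no reading.
- optics.camera_params(name): a dict with "fx", "fy", "cx", "cy" (pixels), "view" (4x4, takes a point from world to camera coordinates). Camera axes: x right, y up, looking along -z (the intrinsics and any distortion apply to the point x, -y, -z); pixel columns grow to the right and rows downward; lengths in m; the calibration is good to about 2 mm. A picture is of the moment at which its call begins. camera_params takes no time and is no camera call.
- env.finish_job(): hands the job in; it is judged then, once.
The state is a dict: "t": time; "joint_positions": joint angles; "joint_velocities": joint speeds; "tau": joint torques, N m; "tool_pos": TCP position; "orientation": TCP orientation; "contact_force": force on the tool from outside, world axes, zero at the start; "moment": the same for the moment, N m; "grip_width": finger opening in m; "grasp_force": force on a finger pad.
Only numpy, scipy, OpenCV 4.12 (cv2) and the standard library are available. Lean on these libraries where they do the work, as an engineer would, in place of code of your own. Each camera call takes 0.05 s, during which the arm holds its last target. There are 200 camera calls.

## Working session

There is one attempt and no reset: what is moved stays moved. The work goes in short steps, Python scripts to look and compute and a tool call to move; the robot and the scene stay as the last step left them, time stands still between calls to the robot, and variables do not carry over. Pictures are saved under pics/ and viewed, at most 10 in all, crops included, and the job is handed in when it is done.

Besides the shell and the picture viewer there is one more tool, called after ">>>" as name([rows], argument=value, ...), one row to a line, values as JSON. servo_tool: Moves the arm, as the interface text tells. Its arguments: {"type":"object","properties":{"increments":{"type":"array","items":{"type":"array"}}},"required":["increments"]}

```bash
mkdir -p pics; ls
cat > h.py <<'E'
import numpy as np, cv2
from plant import env, optics
def snap(n):
    im,d=optics.get_image(n); np.savez(f'pics/{n}.npz',im=im,d=d); return im,d
def load(n):
    z=np.load(f'pics/{n}.npz'); return z['im'],z['d']
def world(n,u,v,z,):
    p=optics.camera_params(n); c=np.array([(u-p['cx'])/p['fx']*z,-(v-p['cy'])/p['fy']*z,-z,1])
    return (np.linalg.inv(p['view'])@c)[:3]
def proj(n,P):
    p=optics.camera_params(n); c=p['view']@np.append(P,1)
    return np.array([p['cx']+p['fx']*c[0]/-c[2], p['cy']+p['fy']*(-c[1])/-c[2]])
def cloud(n,d):
    p=optics.camera_params(n); v,u=np.mgrid[:d.shape[0],:d.shape[1]]
    c=np.stack([(u-p['cx'])/p['fx']*d,-(v-p['cy'])/p['fy']*d,-d,np.ones_like(d)],-1)
    return (c@np.linalg.inv(p['view']).T)[...,:3]
E
python3 - <<'E'
from h import *
for n in('side','top'):
    im,d=snap(n); print(optics.camera_params(n)); cv2.imwrite(f'pics/{n}0.png',cv2.resize(im[...,::-1],(800,500)))
print(env.get_state(), env.hold_point_z)
E
```

```text
pics
{'fx': 436.42907409186824, 'fy': 436.42907409186824, 'cx': 325.28159080070606, 'cy': 203.37523885691945, 'view': array([[-0.8579865 , -0.51365127,  0.00464008,  0.50917098],
       [ 0.33818299, -0.55804461,  0.75777205, -0.2881407 ],
       [-0.38664121,  0.65172739,  0.65250286, -0.91402187],
       [ 0.        ,  0.        ,  0.        ,  1.        ]])}
{'fx': 457.76495783722754, 'fy': 457.76495783722754, 'cx': 324.3508309771412, 'cy': 202.87220145266448, 'view': array([[-1.71077506e-02, -9.99853203e-01,  9.46972241e-04,
         1.43295290e-02],
       [ 9.90293165e-01, -1.68134994e-02,  1.37973744e-01,
        -6.08798412e-01],
       [-1.37937568e-01,  3.29820054e-03,  9.90435434e-01,
        -1.13857329e+00],
       [ 0.00000000e+00,  0.00000000e+00,  0.00000000e+00,
         1.00000000e+00]])}
{'t': 0.1, 'joint_positions': array([ 1.20551222,  0.50823218, -0.23753129,  1.50100007,  0.12569678,
        1.14892555, -0.1548011 ]), 'joint_velocities': array([-0.00026202, -0.00182634, -0.00021514, -0.00269776,  0.00037428,
       -0.00188205, -0.0004431 ]), 'tau': array([-5.02183262e-03, -6.21834397e+01, -2.19474994e+00, -2.50206310e+01,
        1.24778607e-02,  7.79592432e-03, -8.77438389e-08]), 'tool_pos': array([ 0.28322469, -0.55664694,  0.23054133]), 'orientation': array([[ 8.91210459e-01,  4.53589426e-01, -7.41458119e-04],
       [ 4.53590031e-01, -8.91209372e-01,  1.39248433e-03],
       [-2.91782576e-05, -1.57731461e-03, -9.99998756e-01]]), 'contact_force': array([-0.10346908, -0.41668896,  0.00126462]), 'moment': array([-0.03764348, -0.0239647 ,  0.02290323]), 'grasp_force': 0.0, 'grip_width': 0.08535460374890422} 0.0187
```

View pics/side0.png

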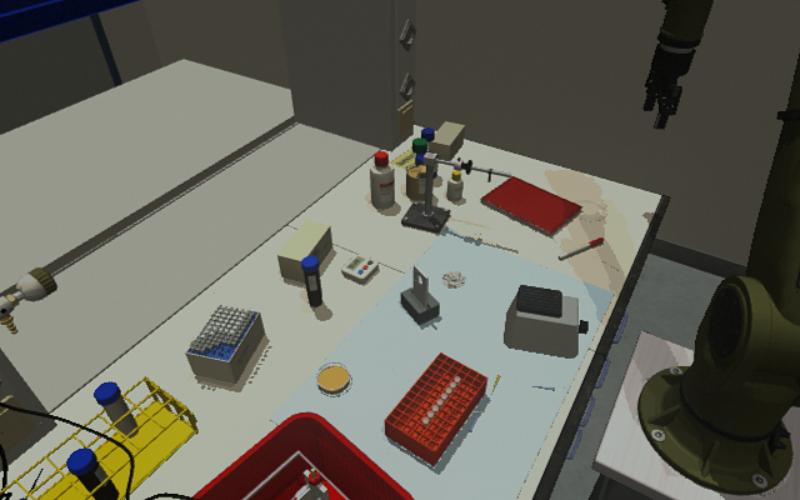

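View pics/top0.png

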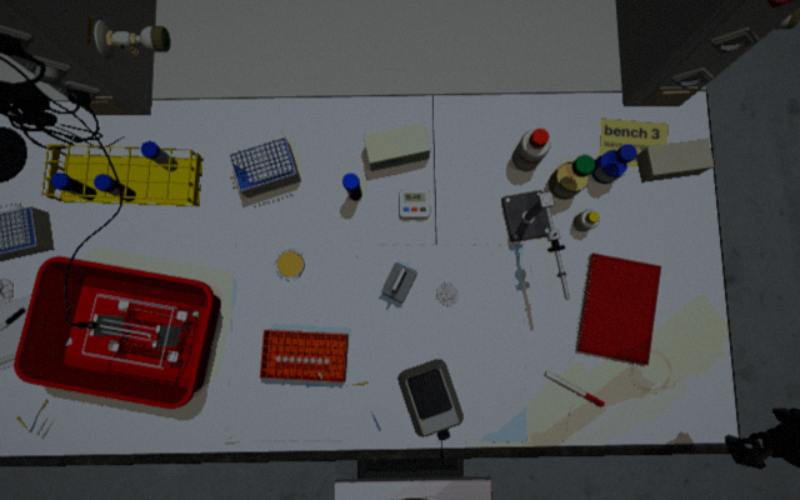

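The side view shows the gauge in its block near (420,290) and the stand's rod running to about (510,177). In the top view the block is near (399,284) and the rod tip near (567,298). Next I take enlarged crops.

Run:
```python
from h import *
im,d=load('side'); it,dt=load('top')
a=cv2.resize(im[120:265,310:420],None,fx=4,fy=4,interpolation=3)  # 440x580
b=cv2.resize(it[150:250,300:470],None,fx=4,fy=4,interpolation=3)
f=lambda x:np.clip(x.astype(float)*1.6,0,255).astype(np.uint8)[...,::-1]
cv2.imwrite('pics/s1.png',f(a)); cv2.imwrite('pics/t1.png',f(b))
for n,D,(r0,r1,c0,c1) in(('side',d,(205,262,310,360)),('top',dt,(205,250,300,340)),('top',dt,(150,245,395,470)),('side',d,(120,190,320,415))):
    P=cloud(n,D)[r0:r1,c0:c1].reshape(-1,3); 
    for lo,hi in((.025,.04),(.06,.115),(.155,.2)):
        q=P[(P[:,2]>lo)&(P[:,2]<hi)]
        if len(q)>4:
            m=q.mean(0); w,v=np.linalg.eigh(np.cov((q-m)[:,:2].T)); print(n,lo,len(q),m.round(4),np.sqrt(w).round(4),v[:,1].round(3),q.min(0).round(3),q.max(0).round(3))
```

```text
side 0.025 376 [0.5454 0.0255 0.0333] [0.0213 0.0254] [0.041 0.999] [ 0.508 -0.082  0.025] [0.591 0.058 0.04 ]
side 0.06 200 [0.5483 0.0236 0.0875] [0.0019 0.0145] [-0.9    0.435] [0.529 0.01  0.06 ] [0.57  0.034 0.11 ]
top 0.025 438 [0.5514 0.0181 0.0347] [0.0159 0.0209] [-0.872  0.489] [ 0.511 -0.018  0.025] [0.592 0.055 0.04 ]
top 0.06 63 [0.551  0.018  0.1013] [0.0018 0.0138] [-0.891  0.455] [0.531 0.008 0.061] [0.572 0.031 0.113]
top 0.025 80 [ 0.699  -0.329   0.0315] [0.03   0.0406] [0.311 0.95 ] [ 0.657 -0.376  0.025] [ 0.747 -0.247  0.04 ]
top 0.06 113 [ 0.7093 -0.3027  0.0771] [0.0142 0.0491] [-0.446  0.895] [ 0.67  -0.368  0.06 ] [ 0.738 -0.248  0.114]
top 0.155 515 [ 0.618  -0.2671  0.1777] [0.0056 0.0566] [-0.984 -0.177] [ 0.505 -0.29   0.162] [ 0.702 -0.244  0.192]
side 0.025 204 [ 0.7329 -0.3783  0.0323] [0.0395 0.0977] [-0.337  0.941] [ 0.654 -0.547  0.025] [ 0.821 -0.242  0.04 ]
side 0.06 349 [ 0.7309 -0.3172  0.0737] [0.0336 0.0581] [-0.621  0.784] [ 0.662 -0.451  0.06 ] [ 0.814 -0.243  0.115]
side 0.155 380 [ 0.6158 -0.262   0.1737] [0.0053 0.0567] [-0.982 -0.19 ] [ 0.503 -0.286  0.155] [ 0.698 -0.239  0.189]
```

View pics/s1.png

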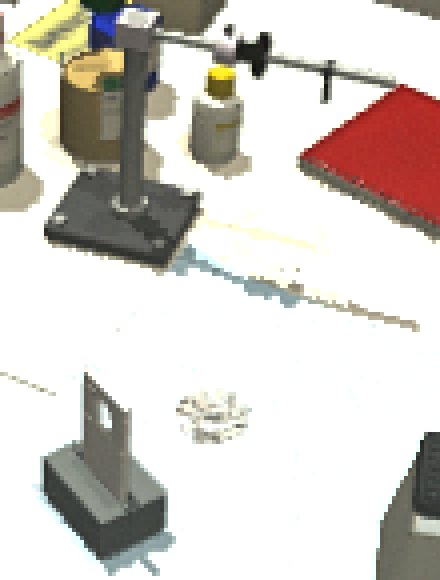

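View pics/t1.png

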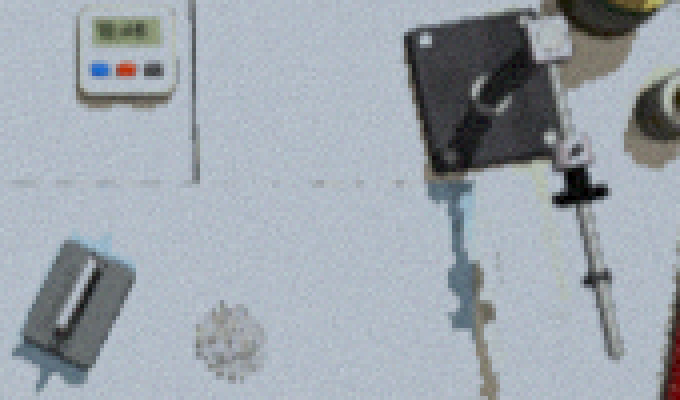

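The side crop shows the gauge's hole at (104,412), the rod tip at about (400,82), the gate at (327,80) and the buffer at (262,52). In the top crop the rod tip is at (616,354), the gate at (597,278) and the post cap at (548,38). Graduations aren't clear on the visible face, so I'll average several frames and check it.

```bash
cat >> h.py <<'E'
def ray(n,u,v,z):
    a=world(n,u,v,.5);b=world(n,u,v,1.); return a+(b-a)*(z-a[2])/(b[2]-a[2])
def avg(n,k):
    I=[optics.get_image(n) for _ in range(k)]
    im=np.mean([i[0] for i in I],0); D=np.array([i[1] for i in I]); D[D==0]=np.nan
    return im,np.nan_to_num(np.nanmedian(D,0))
E
python3 - <<'E' 2>/dev/null
from h import *
im,d=avg('side',8); np.savez('pics/side.npz',im=im,d=d)
it,dt=avg('top',4); np.savez('pics/top.npz',im=it,d=dt)
c=im[205:262,315:360]; c=np.clip((c-30)*255/(np.percentile(c,70)-30),0,255).astype(np.uint8)
cv2.imwrite('pics/g.png',cv2.resize(c,None,fx=10,fy=10,interpolation=2)[...,::-1])
T=ray('top',454.2,238.5,.17); G=ray('top',449.2,219.5,.17); S=ray('side',410,140.5,.17); SG=ray('side',391.7,136.5,.17)
print('tip',T,S,'gate',G,SG)
for n,D in(('top',dt),('side',d)):
    P=cloud(n,D).reshape(-1,3); e=np.array([-.983,-.187])
    s=(P[:,:2]-T[:2])@e; l=(P[:,:2]-T[:2])@np.array([.187,-.983])
    q=P[(np.abs(P[:,2]-.172)<.012)&(s>-.08)&(s<.03)&(abs(l)<.02)]
    m=q.mean(0); w,v=np.linalg.eigh(np.cov((q-m)[:,:2].T)); u=v[:,1]*-np.sign(v[0,1]); s=(q-m)[:,:2]@u
    print(n,len(q),m,u,np.degrees(np.arctan2(-u[1],-u[0])),np.sqrt(w),'tip',m[:2]+u*np.percentile(s,98))
for n,D in(('top',dt),('side',d)):
    P=cloud(n,D).reshape(-1,3); q=P[(P[:,2]>.05)&(P[:,2]<.118)&(np.hypot(P[:,0]-.55,P[:,1]-.02)<.035)]
    m=q.mean(0); w,v=np.linalg.eigh(np.cov((q-m)[:,:2].T)); u=v[:,1]*-np.sign(v[0,1]);s=(q-m)[:,:2]@u
    print(n,len(q),m,np.degrees(np.arctan2(u[1],u[0])),np.sqrt(w),m[:2]+u*(s.min()+s.max())/2, np.ptp(s))
    q=P[(abs(P[:,2]-.034)<.005)&(np.hypot(P[:,0]-.55,P[:,1]-.02)<.05)]; r=cv2.minAreaRect(q[:,:2].astype(np.float32)*1000); print('block',r)
E
```

```text
tip [ 0.50437348 -0.28939194  0.17      ] [ 0.49925333 -0.28867743  0.17      ] gate [ 0.54792669 -0.28039866  0.17      ] [ 0.55012466 -0.281397    0.17      ]
top 136 [ 0.54349067 -0.28077352  0.17444611] [-0.98594837 -0.16705033] 9.616363321267311 [0.00258676 0.02263304] tip [ 0.50589016 -0.28714421]
side 96 [ 0.54197463 -0.27696882  0.17235568] [-0.98684564 -0.16166534] 9.303571801111476 [0.00202643 0.0225988 ] tip [ 0.50385641 -0.28321336]
top 68 [0.55064641 0.01814604 0.09886184] 152.7185554122006 [0.00187882 0.01350832] [0.55176934 0.01756692] 0.0459123800820057
block ((552.5226440429688, 18.26586151123047), (49.83183288574219, 69.34636688232422), 62.52360916137695)
side 233 [0.54835051 0.02375291 0.08295006] 154.17423236782818 [0.00171445 0.01442035] [0.55075027 0.02259149] 0.04535128413452626
block ((550.8795166015625, 20.878440856933594), (49.73388671875, 70.69188690185547), 62.615604400634766)
```

View pics/g.png

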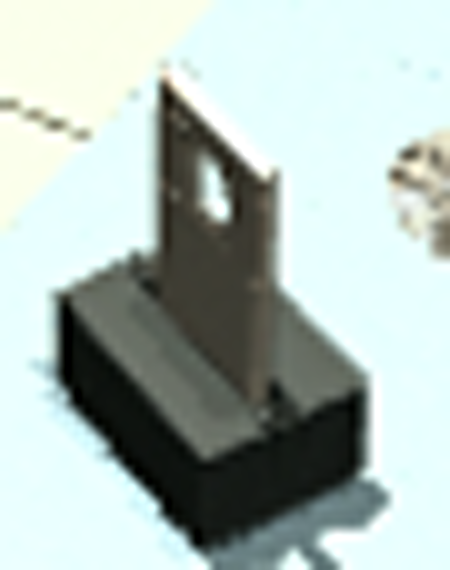

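The crop shows the plate's camera-side face in shadow with the hole at (215,190), and no obvious lines. I'll stretch the contrast within the face.

Run:
```python
from h import *
im,_=load('side'); p0=np.array([.5505,.0205,0]); u=np.array([-.891,.454,0])*1; n=np.array([.454,.891,0])
q=np.float32([proj('side',p0+n*.003+u*a+np.array([0,0,z])) for a,z in((-.023,.108),(.023,.108),(.023,.034),(-.023,.034))])
M=cv2.getPerspectiveTransform(q,np.float32([[0,0],[368,0],[368,592],[0,592]]))
w=cv2.warpPerspective(im.astype(np.float32).mean(2),M,(368,592),flags=2)
cv2.imwrite('pics/face.png',np.clip((w-25)*255/60,0,255).astype(np.uint8)); print(q, np.percentile(w,[5,25,50,75,95]))
s=cv2.resize(w,(8,18),interpolation=cv2.INTER_AREA); print(s.round().astype(int))
```

```text
[[330.26318 211.57263]
 [340.7903  222.64948]
 [339.95462 244.54146]
 [329.90985 233.36502]] [ 53.14043617  62.07044983  63.17653275  69.55638504 125.40987587]
[[104  88  88  85  81  77  76  75]
 [ 70  61  63  56  57  50  56  64]
 [ 77  70  61  78 101  62  58  66]
 [ 73  57  65 110 155  91  55  63]
 [ 73  60  70 117 165 120  55  63]
 [ 74  60  67 111 174 133  60  63]
 [ 75  59  65 110 145  83  62  63]
 [ 77  63  67  84  83  64  62  64]
 [ 86  72  65  67  67  65  62  71]
 [ 82  58  62  62  63  63  63  69]
 [ 81  58  63  63  63  63  63  67]
 [ 82  58  63  63  63  63  63  68]
 [ 84  58  63  63  63  63  63  68]
 [ 86  60  63  63  63  63  63  68]
 [ 79  62  63  63  63  63  63  68]
 [ 68  62  63  63  64  63  63  69]
 [ 64  63  63  63  63  63  63  71]
 [ 57  62  62  62  62  62  61  69]]
```

View pics/face.png

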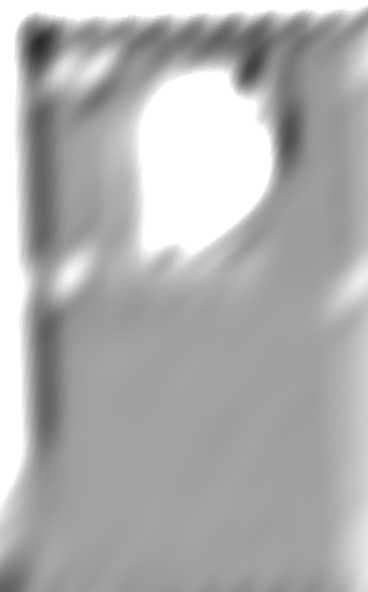

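>>> servo_tool([
  [[0.4,1,0.3],[0,0,0],1],
  [[0.4,1,0.3],[0,0,0],1],
  [[0.4,1,0.3],[0,0,0],1],
  [[0.4,1,0.3],[0,0,0],1],
  [[0.4,1,0.3],[0,0,0],1],
  [[0.4,1,0],[0,0,0],1],
  [[0.4,1,0],[0,0,0],1],
  [[0.4,1,0],[0,0,0],1],
])

```text
t: 1.5
tool_pos: [0.3483, -0.3948, 0.2621]
orientation: [[0.891, 0.455, 0.001], [0.455, -0.891, -0.001], [0.0, 0.001, -1.0]]
contact_force: [0.8, -0.5, -0.1]
grip_width: 0.0858
grasp_force: 0.0
```

The visible face is uniformly blank, so the graduated face looks along about (-0.45,-0.89). That means the gauge has to turn about -53°.

>>> servo_tool([
  [[0.48,1,0],[0,0,0.2],1],
  [[0.48,1,0],[0,0,0.2],1],
  [[0.48,1,0],[0,0,0.2],1],
  [[0.48,1,0],[0,0,0.2],1],
  [[0.48,1,0],[0,0,0.2],1],
  [[0.48,1,0],[0,0,0.2],1],
  [[0.48,1,0],[0,0,0.2],1],
  [[0.48,1,0],[0,0,0.2],1],
])

```text
t: 2.3
tool_pos: [0.4249, -0.2352, 0.2613]
orientation: [[0.756, 0.655, 0.0], [0.655, -0.756, 0.0], [0.0, -0.0, -1.0]]
contact_force: [1.2, 1.2, -0.1]
grip_width: 0.0853
grasp_force: 0.0
```

>>> servo_tool([
  [[0.48,1,0],[0,0,0.2],1],
  [[0.48,1,0],[0,0,0.2],1],
  [[0.48,1,0],[0,0,0.2],1],
  [[0.48,1,0],[0,0,0.2],1],
  [[0.48,1,0],[0,0,0.2],1],
  [[0.48,1,0],[0,0,0.2],1],
  [[0.48,1,0],[0,0,0.2],1],
  [[0.48,1,0],[0,0,0.2],1],
])

```text
t: 3.1
tool_pos: [0.5014, -0.0752, 0.2612]
orientation: [[0.579, 0.815, -0.0], [0.815, -0.579, 0.0], [0.0, -0.0, -1.0]]
contact_force: [0.6, -0.2, -0.1]
grip_width: 0.0857
grasp_force: 0.0
```

>>> servo_tool([
  [[0.48,1,-0.5],[0,0,0.2],1],
  [[0.48,1,-0.5],[0,0,0.2],1],
  [[0.48,0.6,-0.5],[0,0,0.2],1],
  [[0.48,0.4,-0.5],[0,0,0.2],1],
  [[0.4,0.2,-0.5],[0,0,0.2],1],
  [[0,0,-0.5],[0,0,0],1],
  [[0,0,-0.5],[0,0,0],1],
  [[0,0,0],[0,0,0],1],
])

```text
t: 3.9
tool_pos: [0.5463, -0.0141, 0.1896]
orientation: [[0.454, 0.891, -0.003], [0.891, -0.454, -0.0], [-0.002, -0.003, -1.0]]
contact_force: [0.8, -0.5, -0.1]
grip_width: 0.0854
grasp_force: 0.0
```

>>> servo_tool([
  [[0.25,1,0],[0,0,0],1],
  [[0,0.65,-0.5],[0,0,0],1],
  [[0,0,-1],[0,0,0],1],
  [[0,0,-1],[0,0,0],1],
  [[0,0,-1],[0,0,0],1],
  [[0,0,-1],[0,0,0],1],
  [[0,0,-1],[0,0,0],1],
  [[0,0,-0.9],[0,0,0],1],
])

```text
t: 4.7
tool_pos: [0.5524, 0.0191, 0.0628]
orientation: [[0.454, 0.891, 0.0], [0.891, -0.454, -0.0], [-0.0, 0.0, -1.0]]
contact_force: [0.1, 0.1, 0.8]
grip_width: 0.0852
grasp_force: 0.0
```

>>> servo_tool([
  [[0,0,0],[0,0,0],0.4],
  [[0,0,0],[0,0,0],0.2],
  [[0,0,0],[0,0,0],-1],
  [[0,0,0],[0,0,0],-1],
  [[0,0,0],[0,0,0],-1],
  [[0,0,0],[0,0,0],-1],
  [[0,0,0],[0,0,0],-1],
  [[0,0,0],[0,0,0],-1],
])

```text
t: 5.5
tool_pos: [0.5532, 0.02, 0.0645]
orientation: [[0.453, 0.892, 0.002], [0.892, -0.453, -0.0], [0.001, 0.002, -1.0]]
contact_force: [-0.6, 0.2, 6.7]
grip_width: 0.0448
grasp_force: 60.7
```

>>> servo_tool([
  [[0,0,0.5],[0,0,0],-1],
  [[0,0,0.7],[0,0,0],-1],
  [[0,0,1],[0,0,0],-1],
  [[0,0,1],[0,0,0],-1],
  [[-0.5,0,1],[0,0,0],-1],
  [[-0.8,0,0.3],[0,0,-0.3],-1],
  [[-0.8,-0.5,0],[0,0,-0.4],-1],
  [[-0.8,-0.8,0],[0,0,-0.5],-1],
])

```text
t: 6.3
tool_pos: [0.4941, -0.0052, 0.1544]
orientation: [[0.606, 0.796, 0.001], [0.796, -0.606, 0.001], [0.001, 0.001, -1.0]]
contact_force: [1.1, 0.1, -0.9]
grip_width: 0.045
grasp_force: 60.8
```

>>> servo_tool([
  [[-0.8,-0.9,0],[0,0,-0.5],-1],
  [[-0.8,-1,0],[0,0,-0.5],-1],
  [[-0.5,-1,0],[0,0,-0.5],-1],
  [[-0.5,-1,0],[0,0,-0.5],-1],
  [[0,-1,0],[0,0,-0.5],-1],
  [[0,-1,0],[0,0,-0.5],-1],
  [[0,-1,0],[0,0,-0.5],-1],
  [[0,-1,0],[0,0,-0.5],-1],
])

```text
t: 7.1
tool_pos: [0.443, -0.1656, 0.1533]
orientation: [[0.951, 0.31, 0.0], [0.31, -0.951, 0.0], [0.0, 0.0, -1.0]]
contact_force: [0.0, 0.1, -1.4]
grip_width: 0.045
grasp_force: 60.8
```

>>> servo_tool([
  [[0,-1,0],[0,0,-0.5],-1],
  [[0,-1,0],[0,0,-0.4],-1],
  [[0,-1,0],[0,0,-0.3],-1],
  [[0,-1,0],[0,0,-0.2],-1],
  [[0,-1,0],[0,0,0],-1],
  [[0,-0.7,0],[0,0,0],-1],
  [[0,-0.3,0],[0,0,0],-1],
  [[0,0,0],[0,0,0],-1],
])

```text
t: 7.9
tool_pos: [0.4423, -0.2847, 0.1531]
orientation: [[0.994, 0.109, -0.0], [0.109, -0.994, 0.0], [-0.0, -0.0, -1.0]]
contact_force: [0.3, 0.4, -0.6]
grip_width: 0.0446
grasp_force: 60.8
```

Run:
```python
from h import *
im,_=avg('side',6); it,_=avg('top',6)
np.savez('pics/a.npz',im=im,it=it)
f=lambda x:np.clip(x*1.7,0,255).astype(np.uint8)[...,::-1]
a=cv2.resize(im[105:185,350:450],(500,400),interpolation=2); b=cv2.resize(it[190:265,410:480],(373,400),interpolation=2)
o=np.zeros((400,800,3)); o[:,:480]=a[:,:480]; o[:,480:]=b[:,:320]
cv2.imwrite('pics/c1.png',f(o)); print(env.get_state()['t'])
```

```text
8.5
```

View pics/c1.png

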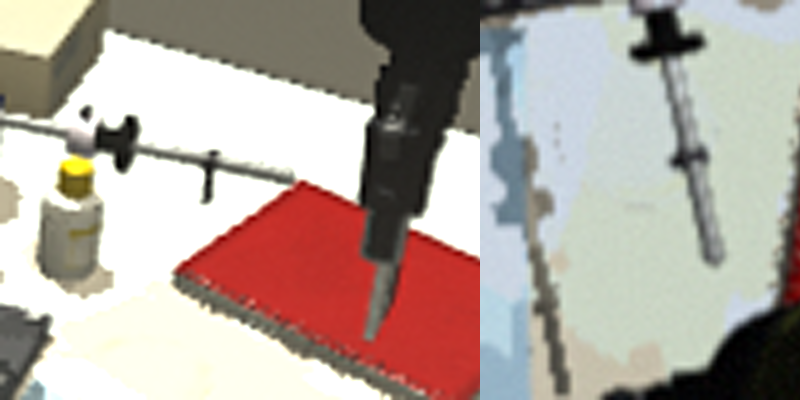

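The side part shows the rod tip at (296,180) and the gauge's bottom corner at about (370,340) in the crop. The top part shows the tip at (713,260) and the gate at (688,157). I'll compare these with the model to find the lateral error.

Run:
```python
from h import *
s=env.get_state(); p=s['tool_pos']; R=s['orientation']; x=R[:,0]; y=-R[:,1]
f=lambda q:(q-[350,105])*5
c=p-[0,0,.0045]
for a in(-.003,.003):
  for b in(-.0225,.0225): print(a,b,[f(proj('side',c+x*a+y*b+np.array([0,0,z]))).round() for z in(-.048,.0)])
t=lambda u,v:ray('top',410+(u-480)/5.333,190+v/5.333,.17)
T=t(713,260);G=t(688,157);B=t(668,45)
print(T,G,B,np.degrees(np.arctan2(*(B-T)[[1,0]])),np.degrees(np.arctan2(*(G-T)[[1,0]])))
sd=lambda u,v:ray('side',350+u/5,105+v/5,.17)
T=sd(294,180);B=sd(140,149);print(T,B,np.degrees(np.arctan2(*(B-T)[[1,0]])))
```

```text
-0.003 -0.0225 [array([392., 297.]), array([406., 225.])]
-0.003 0.0225 [array([371., 341.]), array([385., 268.])]
0.003 -0.0225 [array([381., 294.]), array([395., 222.])]
0.003 0.0225 [array([360., 338.]), array([374., 265.])]
[ 0.50381913 -0.28820061  0.17      ] [ 0.5480736  -0.27995449  0.17      ] [ 0.59673271 -0.27397829  0.17      ] 8.70273762865001 10.555113336831083
[ 0.50106836 -0.28465443  0.17      ] [ 0.58612503 -0.26972888  0.17      ] 9.952801271766347
```

>>> servo_tool([
  [[0,-0.4,-0.1],[0,0,0.2],-1],
  [[0,-0.22,-0.08],[0,0,0.23],-1],
  [[0,0,0],[0,0,0],-1],
  [[0.5,0.09,0],[0,0,0],-1],
  [[0.5,0.09,0],[0,0,0],-1],
  [[0.5,0.09,0],[0,0,0],-1],
  [[0.3,0.05,0],[0,0,0],-1],
  [[0,0,0],[0,0,0],-1],
])

```text
t: 9.3
tool_pos: [0.4799, -0.2892, 0.1496]
orientation: [[0.984, 0.176, 0.001], [0.176, -0.984, 0.0], [0.001, -0.0, -1.0]]
contact_force: [-0.4, 0.5, -0.6]
grip_width: 0.0451
grasp_force: 60.8
```

>>> servo_tool([
  [[0,-0.07,0],[0,0,0],-1],
  [[0.4,0.07,0],[0,0,0],-1],
  [[0.4,0.07,0],[0,0,0],-1],
  [[0.4,0.07,0],[0,0,0],-1],
  [[0.4,0.07,0],[0,0,0],-1],
  [[0,0,0],[0,0,0],-1],
])

```text
t: 9.9
tool_pos: [0.512, -0.2851, 0.1496]
orientation: [[0.984, 0.176, 0.001], [0.176, -0.984, 0.0], [0.001, -0.0, -1.0]]
contact_force: [0.0, -0.1, -0.8]
grip_width: 0.045
grasp_force: 60.8
```

Run:
```python
from h import *
im,_=avg('side',6); it,_=avg('top',6)
f=lambda x:np.clip(x*1.7,0,255).astype(np.uint8)[...,::-1]
a=cv2.resize(im[110:180,360:430],(400,400),interpolation=2); b=cv2.resize(it[190:260,410:480],(400,400),interpolation=2)
cv2.imwrite('pics/c2.png',f(np.hstack([a,b])))
```

```text
(no output)
```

View pics/c2.png

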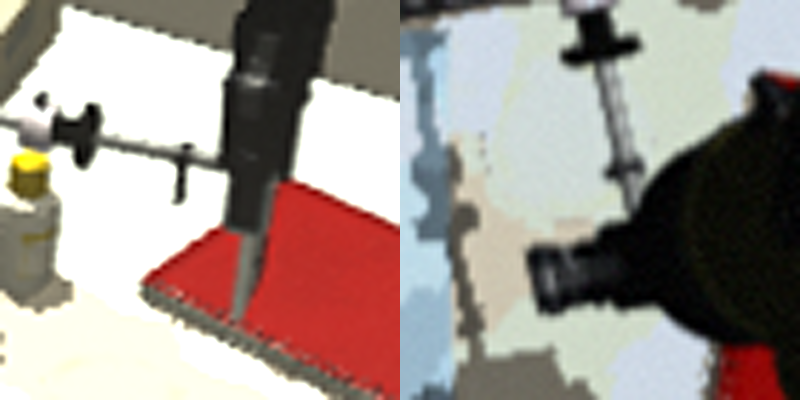

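The gauge plane is about 9 mm past the tip with no contact force, so the rod is in the hole. Next I advance 13 mm more and lower it.

>>> servo_tool([
  [[0.35,0.06,0],[0,0,0],-1],
  [[0.35,0.06,0],[0,0,0],-1],
  [[0,0,-0.15],[0,0,0],-1],
  [[0,0,-0.1],[0,0,0],-1],
  [[0,0,0],[0,0,0],-1],
])

```text
t: 11.0
tool_pos: [0.5241, -0.2833, 0.144]
orientation: [[0.985, 0.175, -0.001], [0.175, -0.985, 0.0], [-0.001, -0.001, -1.0]]
contact_force: [-0.1, 0.6, -0.9]
grip_width: 0.0449
grasp_force: 60.8
```

>>> servo_tool([
  [[0,0,-0.06],[0,0,0],-1],
  [[0,0,-0.03],[0,0,0],-1],
  [[0,0,0],[0,0,0],-1],
])

```text
t: 11.3
tool_pos: [0.5244, -0.2835, 0.1428]
orientation: [[0.985, 0.174, -0.0], [0.174, -0.985, 0.0], [-0.0, -0.0, -1.0]]
contact_force: [0.3, 0.5, -1.1]
grip_width: 0.0452
grasp_force: 60.8
```

>>> servo_tool([
  [[0,0,-0.06],[0,0,0],-1],
  [[0,0,-0.05],[0,0,0],-1],
  [[0,0,0],[0,0,0],-1],
])

```text
t: 11.6
tool_pos: [0.5247, -0.2836, 0.1418]
orientation: [[0.985, 0.174, 0.001], [0.174, -0.985, -0.001], [0.001, 0.001, -1.0]]
contact_force: [-2.4, 1.4, 9.1]
grip_width: 0.045
grasp_force: 61.7
```

>>> servo_tool([
  [[0,0,0.04],[0,0,0],-1],
  [[0,0,0],[0,0,0],0.15],
  [[0,0,0],[0,0,0],0.2],
  [[0,0,0],[0,0,0],0.3],
  [[0,0,0],[0,0,0],0.4],
  [[0,0,0],[0,0,0],0.4],
  [[0,0,0],[0,0,0],0.4],
  [[0,0,0],[0,0,0],0.4],
])

```text
t: 12.4
tool_pos: [0.5245, -0.2834, 0.1414]
orientation: [[0.985, 0.174, -0.0], [0.174, -0.985, 0.0], [-0.0, -0.0, -1.0]]
contact_force: [0.2, 0.2, 0.1]
grip_width: 0.0597
grasp_force: 0.0
```

>>> servo_tool([
  [[-0.4,-0.07,0],[0,0,0],0.4],
  [[-0.7,-0.125,0],[0,0,0],0.4],
  [[-0.7,-0.125,0],[0,0,0],0.4],
  [[-0.5,-0.09,0],[0,0,0],0.4],
  [[0,0,0],[0,0,0],0.4],
])

```text
t: 12.9
tool_pos: [0.4762, -0.2926, 0.1417]
orientation: [[0.985, 0.172, -0.001], [0.172, -0.985, -0.001], [-0.001, 0.0, -1.0]]
contact_force: [-0.6, -0.3, 0.1]
grip_width: 0.0597
grasp_force: 0.0
```

Run:
```python
from h import *
im,d=avg('side',6); it,dt=avg('top',6); np.savez('pics/side.npz',im=im,d=d)
f=lambda x:np.clip(x*1.7,0,255).astype(np.uint8)[...,::-1]
a=cv2.resize(im[110:180,360:430],(400,400),interpolation=2); b=cv2.resize(it[190:260,410:480],(400,400),interpolation=2)
cv2.imwrite('pics/c3.png',f(np.hstack([a,b]))); s=env.get_state(); print(s['tool_pos'],s['grip_width'],s['contact_force'],s['t'])
```

```text
[ 0.47859861 -0.29149593  0.14137576] 0.05957183402828649 [-0.3184337  -0.1888648  -1.04232977] 13.5
```

View pics/c3.png

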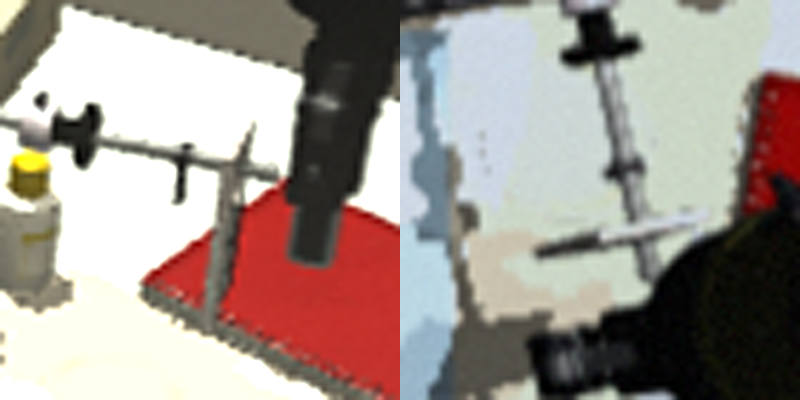

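The last picture shows the gauge hanging on the rod ahead of the gate: plate at (235,160)–(212,325) on the left, gate at (183,170). I'll check the outward face for lines numerically.

Run:
```python
from h import *
im,_=load('side'); g=im.mean(2).astype(np.float32)
d=np.array([.985,.174,0]); y=np.array([-.174,.985,0]); c=np.array([.5245,-.2834,.138])-d*.003
for b in(-.012,-.004,.004,.012):
    q=np.float32([proj('side',c+y*b+[0,0,z]) for z in np.arange(.01,-.047,-.002)])
    print(b,cv2.remap(g,q[:,:1],q[:,1:],1).ravel().round().astype(int))
```

```text
-0.012 [91 91 82 59 31 36 39 37 33 28 31 33 33 33 31 34 39 40 40 38 33 28 33 36
 38 40 41 46 47]
-0.004 [80 51 38 42 41 40 39 39 42 39 35 29 30 39 42 43 41 39 37 38 38 43 47 48
 48 46 43 43 46]
0.004 [45 48 48 48 49 50 48 42 38 33 41 46 48 48 48 47 46 43 46 52 52 51 48 47
 46 47 47 53 57]
0.012 [55 55 55 54 52 48 45 45 49 52 55 55 55 55 51 50 54 55 53 51 50 50 51 50
 54 60 59 56 50]
```

>>> servo_tool([
  [[0,0,0],[0,0,0],-0.2],
  [[0,0,0],[0,0,0],-0.53],
  [[0,0,0],[0,0,0],-0.53],
  [[0,0,0],[0,0,0],-0.53],
  [[0,0,0],[0,0,0],-0.53],
])

```text
t: 14.0
tool_pos: [0.4785, -0.2916, 0.1415]
orientation: [[0.985, 0.174, 0.0], [0.174, -0.985, 0.0], [0.0, -0.0, -1.0]]
contact_force: [0.2, 0.1, -0.4]
grip_width: 0.0198
grasp_force: 0.0
```

The outward face shows distinct dark dips, unlike the uniform blank side seen earlier, so the graduations point outward. Now the push.

>>> servo_tool([
  [[0.4,0.08,-0.1],[0,0,0],-0.53],
  [[0.4,0.08,-0.1],[0,0,0],-0.53],
  [[0.4,0.07,0],[0,0,0],-0.53],
  [[0.3,0.053,0],[0,0,0],-0.53],
  [[0.2,0.035,0],[0,0,0],-0.53],
  [[0.2,0.035,0],[0,0,0],-0.53],
  [[0.2,0.035,0],[0,0,0],-0.53],
  [[0.2,0.035,0],[0,0,0],-0.53],
])

```text
t: 14.8
tool_pos: [0.5246, -0.2832, 0.1375]
orientation: [[0.985, 0.174, -0.0], [0.174, -0.985, -0.0], [-0.0, 0.0, -1.0]]
contact_force: [0.4, 0.2, -0.4]
grip_width: 0.02
grasp_force: 0.0
```

>>> servo_tool([
  [[0.2,0.035,0],[0,0,0],-0.53],
  [[0.2,0.035,0],[0,0,0],-0.53],
  [[0.2,0.035,0],[0,0,0],-0.53],
  [[0.2,0.035,0],[0,0,0],-0.53],
])

```text
t: 15.2
tool_pos: [0.5407, -0.2803, 0.1375]
orientation: [[0.985, 0.174, -0.0], [0.174, -0.985, -0.0], [-0.0, 0.0, -1.0]]
contact_force: [-1.2, -1.4, 0.3]
grip_width: 0.0199
grasp_force: 0.0
```

>>> servo_tool([
  [[0.2,0.035,0],[0,0,0],-0.53],
  [[0.2,0.035,0],[0,0,0],-0.53],
  [[0.2,0.035,0],[0,0,0],-0.53],
  [[0.2,0.035,0],[0,0,0],-0.53],
  [[0,0,0],[0,0,0],-0.53],
])

```text
t: 15.7
tool_pos: [0.5572, -0.2772, 0.1374]
orientation: [[0.985, 0.175, 0.001], [0.175, -0.985, 0.0], [0.001, -0.0, -1.0]]
contact_force: [-0.4, -0.1, 0.4]
grip_width: 0.0198
grasp_force: 0.0
```

>>> servo_tool([
  [[0.2,0.035,0],[0,0,0],-0.53],
  [[0.2,0.035,0],[0,0,0],-0.53],
  [[0.1,0.018,0],[0,0,0],-0.53],
  [[0,0,0],[0,0,0],-0.53],
])

```text
t: 16.1
tool_pos: [0.5669, -0.2755, 0.1374]
orientation: [[0.985, 0.175, 0.0], [0.175, -0.985, 0.0], [0.0, -0.0, -1.0]]
contact_force: [-0.6, 0.3, 0.2]
grip_width: 0.0199
grasp_force: 0.0
```

>>> servo_tool([
  [[0.1,0.018,0],[0,0,0],-0.53],
  [[0.1,0.018,0],[0,0,0],-0.53],
  [[0.1,0.018,0],[0,0,0],-0.53],
  [[0,0,0],[0,0,0],-0.53],
])

```text
t: 16.5
tool_pos: [0.5728, -0.2746, 0.1375]
orientation: [[0.985, 0.175, 0.0], [0.175, -0.985, 0.0], [0.0, -0.0, -1.0]]
contact_force: [-0.2, 0.0, -0.2]
grip_width: 0.0197
grasp_force: 0.0
```

>>> servo_tool([
  [[0.1,0.018,0],[0,0,0],-0.53],
  [[0.1,0.018,0],[0,0,0],-0.53],
  [[0,0,0],[0,0,0],-0.53],
])

```text
t: 16.8
tool_pos: [0.5761, -0.2741, 0.1374]
orientation: [[0.985, 0.174, -0.001], [0.174, -0.985, -0.0], [-0.001, -0.0, -1.0]]
contact_force: [-2.4, -0.1, 1.2]
grip_width: 0.02
grasp_force: 0.0
```

>>> servo_tool([
  [[0.1,0.018,0],[0,0,0],-0.53],
  [[0,0,0],[0,0,0],-0.53],
  [[0,0,0],[0,0,0],-0.53],
])

```text
t: 17.1
tool_pos: [0.578, -0.2738, 0.1374]
orientation: [[0.985, 0.174, -0.001], [0.174, -0.985, -0.0], [-0.001, -0.0, -1.0]]
contact_force: [-3.8, -0.3, 1.9]
grip_width: 0.0204
grasp_force: 0.0
```

>>> servo_tool([
  [[0.1,0.018,0],[0,0,0],-0.53],
  [[0.1,0.018,0],[0,0,0],-0.53],
  [[0,0,0],[0,0,0],-0.53],
  [[0,0,0],[0,0,0],-0.53],
])

```text
t: 17.5
tool_pos: [0.5815, -0.2732, 0.1373]
orientation: [[0.985, 0.174, -0.002], [0.174, -0.985, -0.0], [-0.002, -0.0, -1.0]]
contact_force: [-6.2, -0.2, 2.8]
grip_width: 0.0199
grasp_force: 0.0
```

>>> servo_tool([
  [[-0.1,-0.018,0],[0,0,0],-0.53],
  [[-0.15,-0.026,0],[0,0,0],-0.53],
  [[-0.2,-0.035,0],[0,0,0],-0.53],
  [[-0.2,-0.035,0],[0,0,0],-0.53],
  [[-0.2,-0.035,0],[0,0,0],-0.4],
  [[-0.1,-0.018,0],[0,0,0],-0.3],
  [[0,0,0],[0,0,0],-0.3],
  [[0,0,0],[0,0,0],-0.3],
])

```text
t: 18.3
tool_pos: [0.5637, -0.2762, 0.1376]
orientation: [[0.985, 0.174, 0.0], [0.174, -0.985, 0.0], [0.0, 0.0, -1.0]]
contact_force: [-0.9, 0.3, -0.1]
grip_width: 0.0298
grasp_force: 0.0
```

>>> servo_tool([
  [[0,0,0.4],[0,0,0],-0.3],
  [[0,0,0.8],[0,0,0],-0.3],
  [[0,0,1],[0,0,0],-0.3],
  [[0,0,1],[0,0,0],-0.3],
  [[0,0,1],[0,0,0],-0.3],
  [[-1,0,0.5],[0,0,0],-0.3],
  [[-1,0,0],[0,0,0],-0.3],
  [[-1,0,0],[0,0,0],-0.3],
])

```text
t: 19.1
tool_pos: [0.5033, -0.2761, 0.2325]
orientation: [[0.985, 0.175, 0.001], [0.175, -0.985, -0.001], [0.001, 0.001, -1.0]]
contact_force: [-0.0, -0.1, 0.1]
grip_width: 0.0298
grasp_force: 0.0
```

>>> servo_tool([
  [[-1,-0.5,0],[0,0,0],-0.3],
  [[-1,-0.5,0],[0,0,0],-0.3],
  [[-1,-0.5,0],[0,0,0],-0.3],
  [[-1,-0.5,0],[0,0,0],-0.3],
  [[0,0,0],[0,0,0],-0.3],
])

```text
t: 19.6
tool_pos: [0.4208, -0.3183, 0.2322]
orientation: [[0.985, 0.17, -0.001], [0.17, -0.985, -0.002], [-0.001, 0.001, -1.0]]
contact_force: [-0.0, -1.0, -0.7]
grip_width: 0.0299
grasp_force: 0.0
```

Run:
```python
from h import *
im,d=avg('side',6); it,dt=avg('top',6)
f=lambda x:np.clip(x*1.7,0,255).astype(np.uint8)[...,::-1]
a=cv2.resize(im[110:180,350:420],(400,400),interpolation=2); b=cv2.resize(it[185:255,410:480],(400,400),interpolation=2)
cv2.imwrite('pics/c4.png',f(np.hstack([a,b]))); s=env.get_state(); print(s['tool_pos'],s['contact_force'],s['t'])
```

```text
[ 0.42366514 -0.3160745   0.23138607] [-0.23990403  0.65989594  0.48267484] 20.2
```

View pics/c4.png

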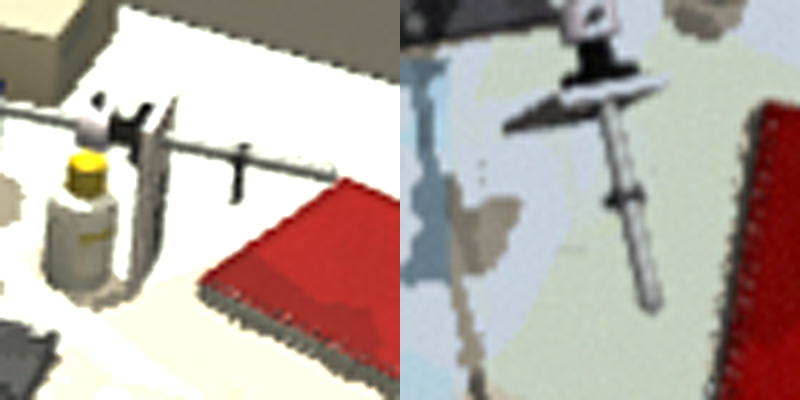

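The gauge hangs at the buffer (left part, about (155,190)), and the gate hangs shut in front of it at (238,170). The robot is clear.

```bash
python3 -c "
from plant import env
print(env.finish_job())"
```

```text
the job is handed in; nothing more can be done
None
```

The gauge hangs behind the closed gate, graduated face outward, pressed against the buffer at about 6 N and then released; the job was handed in at about 20 s, with no verdict returned.

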